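Shim the foot of a flat-pack riser and hold the shim

ROBOT

A 7-joint arm with a two-finger parallel gripper is mounted at the origin on the work surface. World frame = base frame: x ahead of the robot, y to its left, z up, the work surface at z = 0. Lengths are in m, angles in degrees, forces in N, time in s.
With the tool pointing down it reaches from about 0.35 to 0.775 m from the base axis. Payload 3.1 kg.
Tool frame: the origin (TCP) lies on the centre line of the jaws, within the pads' length; the fingertips stand 17 mm ahead of it and the grasp point (between the pads) lies 2 mm behind it (robot.tip_reach is the distance from the TCP to the fingertips, in m); z points along the fingers, y is the line along which they close (so a half turn about z gives the same grasp; the last joint's range is limited). The gripper opens to 85 mm and grips with 20 to 120 N. Pads are 22 mm wide; open, the fingers measure 114 mm over their backs; the gripper's body (76 mm by 85 mm) begins 54 mm behind the grasp point. The pads swing forward as they close: fully open they stand 13 mm farther back than shut.
Start: joints at [64.933, 17.813, 0.802, 86.603, -0.252, 75.585, -1.558], TCP at [0.212, -0.507, 0.248] pointing down, gripper open.
Joint ranges: [-154.91, 154.91], [-16.99, 109.72], [-72.82, 74.43], [7.12, 147.25], [-82.49, 262.49], [11.32, 116.49], [-174.64, 174.64]. Speed limits (degrees/s): [159.86, 159.86, 180, 180, 180, 180, 180].

INTERFACE

Orientations are given as [roll, pitch, yaw] about the fixed x, y, z axes, in that order (R = Rz(yaw) Ry(pitch) Rx(roll)).
In Python, from station import robot, fingers, vision, workorder, recognise gives the robot as it stands. Calls block until the motion is done:
- robot.move_to(position, orientation): joint-space move of the TCP to a pose.
- robot.line_to(position, orientation=None, velocity=0.15, f_stop=None): straight line of the TCP; orientation=None keeps the orientation; velocity is the mean speed in m/s. With f_stop (N) it stops when the force on the tool has changed by that much, and returns True; else False.
- robot.move_j(angles): joint-space move.
- fingers.gripper_to(opening, force=None): opening from 0.0 (shut) to 1.0 (fully open); force is the grip in N (None keeps the last); returns when the fingers have stopped.
- robot.pause(seconds).
- robot.inverse_kinematics(position, orientation): joint angles nearest the present ones, or None.
- vision.grab_frame(name): name is "side" or "top" or "wrist"; returns the picture (420x560x3 uint8, red, green, blue); there is no depth.
- vision.calibration(name): a dict with "mtx" (3x3 intrinsics, pixels), "k1" (the pictures are not rectified: a ray, as slopes to the right and down, at radius r is drawn at 1 + k1 r^2 times it, then the intrinsics apply), "extrinsics" (4x4, takes a point from world to camera coordinates); the wrist camera has in their place "T_tool_cam" (4x4, takes a point from camera to tool coordinates, whose origin is the TCP and whose axes are the flange's). Camera axes: x right, y up, looking along -z (the intrinsics and any distortion apply to the point x, -y, -z); pixel columns grow to the right and rows downward; lengths in m; the calibration is good to about 2 mm. A picture is of the moment at which its call begins: read the wrist's pose just before it. calibration takes no time and is no camera call.
A pose or a line that the arm cannot do raises robot.PlanningError and nothing moves.
- workorder.close_job(): hands the job in; it is judged then, once.
Trained networks look in the newest picture that a camera, given by its name, has taken for a name from the list of things; names that differ only in an ending like _2 or _b are one class to them, and where a whole thing is asked for, a point or a joint stands for the part that bears it (a point fixed in the world has none). Each returns a list of dicts, best first, with "p" (0 to 1); they miss things now and then, are a little off and sometimes report something else, mostly with a low value. They report only what shows in the picture. A call takes as long as a camera call. They do not tell look-alikes from the thing itself.
- recognise(label, camera): "rect" ([centre column, centre row, width, height] in pixels, round what is visible of it).
Readings, each from a call of its own:
- robot.current_time_s(): time.
- robot.current_joint_positions(): joint angles.
- robot.current_dq(): joint speeds.
- robot.current_joint_torque(): joint torques, N m.
- robot.current_tool_pos(): TCP position.
- robot.current_eef_rot(): TCP orientation.
- robot.current_contact_force(): force on the tool from outside, world axes, zero at the start.
- robot.current_torque(): the same for the moment, N m.
- robot.current_finger_gap(): opening from 0.0 (shut) to 1.0 (fully open).
- robot.current_gripper_force(): force on a finger pad.
Only numpy, scipy, OpenCV 4.12 (cv2) and the standard library are available. Lean on these libraries where they do the work, as an engineer would, in place of code of your own. Each camera call takes 0.05 s, during which the arm holds its last target. There are 200 camera calls.

TASK

We are putting together a desk riser: first press the near end of the loose aluminium sole plate down, driving the dowel under it home, so that the plate lies flat on the base board. Then take the tapered wooden wedge (not the thick spacer that looks like it) by its grip block and slide its thin blade, flat on the plate and straight, between the plate and the sprung foot until it drags snugly and just lifts the foot by a few millimetres, without ramming it. Finish while still gripping the wedge and holding it in there at that depth; leave the mugs, the phone and spacer alone.

Things in the scene. Friction and masses are not known exactly. Their poses are not given: they have to be found in the camera images.
- board: Plywood base board, fixed, 300 x 160 mm; its top is 18 mm above the table. Origin at table height on its long centre line (the board spans x -155 to +145, y -80 to +80 mm). Its x axis runs from the open near end to the leg: the wedge goes in along +x. Strips 4 mm high at the sides and far end of the sole plate keep it from sliding away.
- sole: Loose aluminium sole plate, 200 (x) x 90 (y) x 6 mm, 0.29 kg. Origin at the centre of its underside, about at board x -30 mm, axes along the board's. At first its near (-x) end stands on the dowel, about 10 mm up, tilted by 0.054 rad; flat, its top is 24 mm above the table.
- sole_near (a point): Where to press: on the plate's top face, on the centre line, 10 mm in from its near end and almost over the dowel. 24 mm above the table when the plate lies flat.
- dowel (a joint): Stiff wooden dowel, 12 mm thick, in the board under the near end of the plate (board x -120 mm). 0 = standing 10 mm out of the board, 0.010 = pressed home, flush. It needs about 6 N to move and stays where it is left.
- leg: White leg bracket, fixed on the board, same origin and axes as the board but 0 to 3 mm higher: a 30 x 50 mm post at x 110 to 140 mm and an arm from it back to x +25 mm, top 84 to 87 mm above the table. Below the arm hangs the sprung foot: a dark steel pad 70 (x) x 60 (y) x 8 mm at x +10 to +80 mm.
- foot_edge (a point): Middle of the lower edge of the foot's near side, with the foot unlifted (fixed to the leg): board x +10 mm, y 0. 6 to 9 mm above the flat plate's top (30 to 33 mm above the table), different each time: feel for it.
- foot (a joint): Lift of the sprung foot: 0 = hanging at its lowest, 0.010 = end of travel. Spring: about 1.5 N to begin to lift plus 0.8 N per mm of lift. Snug is a lift of 0.0008 to 0.005 m (2 mm is good); it takes a push of 6 to 10 N at 2 mm, 9 to 17 N at 4 mm, against 1 to 3 N before it touches.
- wedge_grip (a point): Wooden wedge, 0.08 to 0.17 kg: centre (half-way up) of its upright grip block, 40 (x) x 24 (y) x 50 mm high, whose underside is level with the blade's. The point's x axis points along the blade to the tip. Grip it across its 24 mm width.
- wedge_tip (a point): Tip of the wedge's blade, at its underside: 110 mm ahead (+x) of the centre of the grip block and 25 mm below it. The blade is 90 mm long, 40 mm wide, flat below, and tapers evenly from 13.8 mm thick at the block to 3 mm at the tip (0.12 mm per mm).
- wedge: The same wedge; origin at the centre of the grip block's underside, x towards the tip.
- spacer: Bystander on the other side of the board: wooden spacer with the same grip block but a blunt, even 18 mm thick blade, 90 x 40 mm. Origin as in the wedge. Too thick to go in. The wedge and the spacer may swap sides.
- mug1: Bystander: glass mug, 72 mm across, 70 mm tall, origin under its centre.
- mug2: Bystander: glass mug, 72 mm across, 70 mm tall, origin under its centre.
- phone: Bystander: black phone, 150 x 72 x 8 mm, lying flat.
Not all that is in view belongs to the job. Leave any purple look-alike of the wedge alone.

How it is judged:
By the outcome, as a careful person would: the job done as asked, in the order asked, and still so for the second after the job is handed in, while the arm keeps its last pose, push and grip.
It also fails if it takes over 72 s, if anything falls off the work surface, if the arm or the gripper's body presses on something with over 40 N, if the wrist force passes 120 N, or if a joint passes its speed limit or range.

## Working session

There is one attempt and no reset: what is moved stays moved. The work goes in short steps, each a Python script; the robot and the scene stay as the last script left them, time stands still between calls to the robot, and variables do not carry over. Pictures are saved under pics/ and viewed, at most 10 in all, crops included, and the job is handed in when it is done.

```bash
ls; mkdir -p pics
cat > h.py <<'E'
import numpy as np, cv2
from station import robot, fingers, vision, workorder, recognise
def ray(cam,u,v,Twc=None):
    c=vision.calibration(cam);M=np.array(c["mtx"])
    x=(u-M[0,2])/M[0,0];y=(v-M[1,2])/M[1,1]
    rd=np.hypot(x,y);r=rd
    for _ in range(30): r=rd/(1+c["k1"]*r*r)
    s=r/rd if rd>0 else 1
    d=np.array([x*s,-y*s,-1.])
    T=np.linalg.inv(np.array(c["extrinsics"])) if Twc is None else Twc
    return T[:3,3],T[:3,:3]@d
def at_z(cam,u,v,z,Twc=None):
    o,d=ray(cam,u,v,Twc);return o+d*(z-o[2])/d[2]
def proj(cam,P,Twc=None):
    c=vision.calibration(cam);M=np.array(c["mtx"])
    E=np.array(c["extrinsics"]) if Twc is None else np.linalg.inv(Twc)
    p=E[:3,:3]@np.array(P)+E[:3,3];x=p[0]/-p[2];y=-p[1]/-p[2]
    s=1+c["k1"]*(x*x+y*y);return np.array([M[0,0]*x*s+M[0,2],M[1,1]*y*s+M[1,2]])
def save(img,n): cv2.imwrite(f"pics/{n}.png",img[:,:,::-1])
def tool_T():
    from scipy.spatial.transform import Rotation as R
    T=np.eye(4);T[:3,:3]=R.from_euler('xyz',robot.current_eef_rot(),degrees=True).as_matrix();T[:3,3]=robot.current_tool_pos();return T
E
python3 - <<'E'
from h import *
for c in ("top","side"):
    save(vision.grab_frame(c),c+"0")
    print(c,np.linalg.inv(np.array(vision.calibration(c)["extrinsics"])).round(3).tolist())
    for l in ("board","sole","leg","wedge","spacer","mug1","phone","wedge_grip"):
        print(l,[(np.round(d["rect"]).tolist(),round(d["p"],2)) for d in recognise(l,c)[:3]])
print(robot.current_time_s(),robot.current_eef_rot())
print(vision.calibration("wrist"))
E
```

```text
pics
top [[-0.017, 0.993, -0.116, 0.433], [-1.0, -0.018, -0.01, -0.054], [-0.012, 0.116, 0.993, 1.003], [0.0, 0.0, 0.0, 1.0]]
board [([263.0, 189.0, 66.0, 119.0], 0.9), ([262.0, 199.0, 41.0, 81.0], 0.43)]
sole [([262.0, 197.0, 36.0, 80.0], 0.84)]
leg [([267.0, 154.0, 32.0, 56.0], 0.68)]
wedge [([167.0, 215.0, 35.0, 47.0], 0.91), ([316.0, 284.0, 50.0, 16.0], 0.66), ([180.0, 275.0, 35.0, 56.0], 0.64)]
spacer [([383.0, 213.0, 20.0, 48.0], 0.83), ([262.0, 197.0, 37.0, 82.0], 0.16)]
mug1 [([376.0, 130.0, 38.0, 41.0], 0.83), ([161.0, 147.0, 44.0, 37.0], 0.77), ([266.0, 154.0, 34.0, 54.0], 0.26)]
phone [([439.0, 174.0, 40.0, 58.0], 0.85), ([375.0, 130.0, 39.0, 38.0], 0.18)]
wedge_grip [([180.0, 275.0, 27.0, 50.0], 0.94), ([166.0, 215.0, 36.0, 54.0], 0.82), ([318.0, 282.0, 54.0, 22.0], 0.63)]
side [[-0.953, 0.198, -0.228, 0.294], [-0.301, -0.672, 0.677, 0.664], [-0.019, 0.714, 0.7, 0.809], [0.0, 0.0, 0.0, 1.0]]
board [([246.0, 244.0, 150.0, 78.0], 0.61)]
sole [([254.0, 238.0, 95.0, 49.0], 0.62)]
leg [([204.0, 211.0, 68.0, 42.0], 0.68)]
wedge [([227.0, 341.0, 64.0, 48.0], 0.91), ([362.0, 218.
[... 346 characters left out ...]
6.0, 344.0, 62.0, 49.0], 0.8), ([316.0, 349.0, 67.0, 44.0], 0.79), ([365.0, 220.0, 26.0, 43.0], 0.59)]
0.9 [1.79996584e+02 3.63487870e-06 2.26794787e+01]
{'mtx': array([[314.34273736,   0.        , 278.27065104],
       [  0.        , 314.34273736, 207.59837286],
       [  0.        ,   0.        ,   1.        ]]), 'k1': 0.010752477151811038, 'T_tool_cam': array([[-3.39069998e-04,  9.64074676e-01,  2.65631142e-01,
         6.69632978e-02],
       [ 9.99999768e-01,  1.69805437e-04,  6.60181619e-04,
        -2.10182216e-04],
       [ 5.91358769e-04,  2.65631304e-01, -9.64074510e-01,
        -1.25816335e-01],
       [ 0.00000000e+00,  0.00000000e+00,  0.00000000e+00,
         1.00000000e+00]])}
```

Run:
```python
import cv2
a=cv2.imread("pics/top0.png")[100:325,130:430];cv2.imwrite("pics/top0c.png",cv2.resize(a,(800,600),interpolation=cv2.INTER_CUBIC))
a=cv2.imread("pics/side0.png")[120:390,100:420];cv2.imwrite("pics/side0c.png",cv2.resize(a,(710,600),interpolation=cv2.INTER_CUBIC))
```

```text
(no output)
```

View pics/top0c.png

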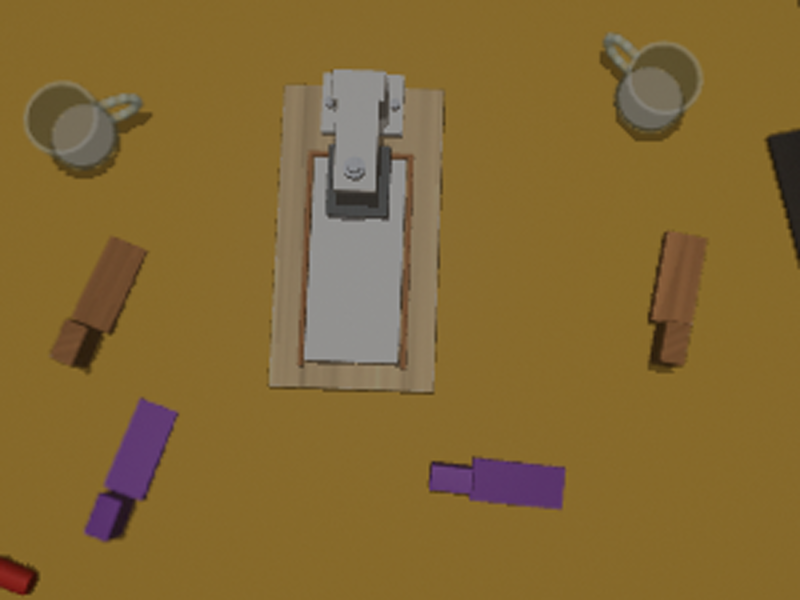

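View pics/side0c.png

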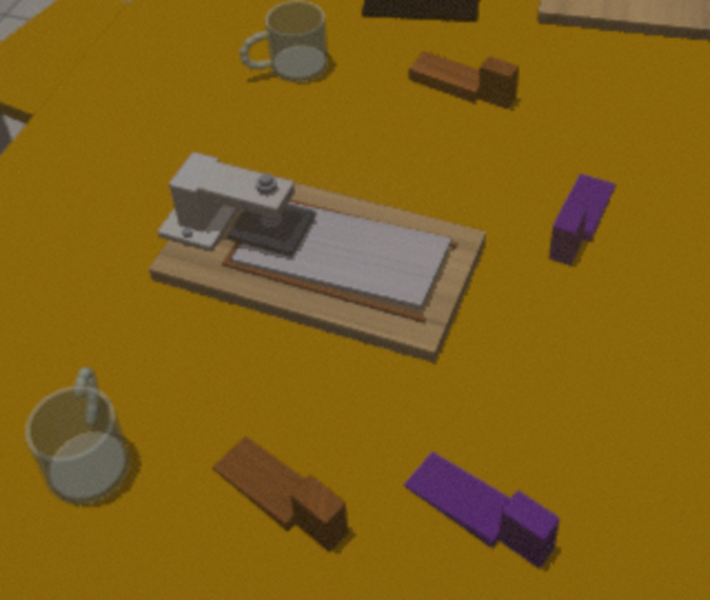

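Run:
```python
from h import *
f=lambda x,y,z:at_z("top",130+(x+.5)/2.6667-.5,100+(y+.5)/2.6667-.5,z)
P=[f(*p,.018) for p in[(270,387),(434,392),(444,88),(285,86)]]
for p in P:print(p.round(4))
near=(P[0]+P[1])/2;far=(P[2]+P[3])/2
d=far-near;print("len",np.linalg.norm(d),np.linalg.norm(P[1]-P[0]),np.degrees(np.arctan2(d[1],d[0])),np.degrees(np.arctan2(*(P[0]-P[1])[:2][::-1])))
print("origin",near+d*155/300)
for n,pts,z in(("Lblade",[(113,238),(147,250),(109,332),(72,319)],.006),("Lgrip",[(67,320),(92,330),(80,366),(51,357)],.05),("Rblade",[(667,232),(707,238),(690,322),(652,320)],.018),("Rgrip",[(664,320),(692,320),(686,363),(658,361)],.05)):
    for zz in (z,):
        Q=np.array([f(*p,zz) for p in pts]);print(n,Q.mean(0).round(4),"sides",np.linalg.norm(Q-np.roll(Q,-1,0),axis=1).round(4))
```

```text
[0.4484 0.0948 0.018 ]
[ 0.441  -0.0629  0.018 ]
[ 0.7412 -0.0786  0.018 ]
[0.7466 0.0797 0.018 ]
len 0.2996762171883038 0.15789377901799542 -2.949247159452566 87.31141081072757
origin [0.5992872  0.00800137 0.018     ]
Lblade [0.5519 0.2551 0.006 ] sides [0.0365 0.0888 0.0394 0.0893]
Lgrip [0.4917 0.2764 0.05  ] sides [0.0259 0.0353 0.0291 0.0375]
Rblade [ 0.547 -0.303  0.018] sides [0.0394 0.0843 0.0368 0.0878]
Rgrip [ 0.484  -0.2884  0.05  ] sides [0.0262 0.0407 0.0261 0.0388]
```

Run:
```python
from h import *
t=robot.current_time_s()
fingers.gripper_to(0.0)
robot.move_to([0.48,0.014,0.20],[180,0,-2.8])
print(robot.current_time_s()-t, robot.current_joint_positions())
T=tool_T()@vision.calibration("wrist")["T_tool_cam"]; np.save("T1.npy",T)
im=vision.grab_frame("wrist");save(im,"w1")
for l in ("board","sole","leg"):print(l,[(np.round(d["rect"]).tolist(),round(d["p"],2)) for d in recognise(l,"wrist")[:2]])
cv2.imwrite("pics/w1c.png",cv2.resize(im[:,:,::-1],(800,600),interpolation=cv2.INTER_CUBIC))
```

```text
2.875 [  23.81176799   14.36468878  -32.78219798  100.58086092    8.39950133
   67.48900926 -104.30160878]
board [([276.0, 112.0, 190.0, 223.0], 0.8)]
sole []
leg [([273.0, 22.0, 76.0, 43.0], 0.87)]
```

View pics/w1c.png

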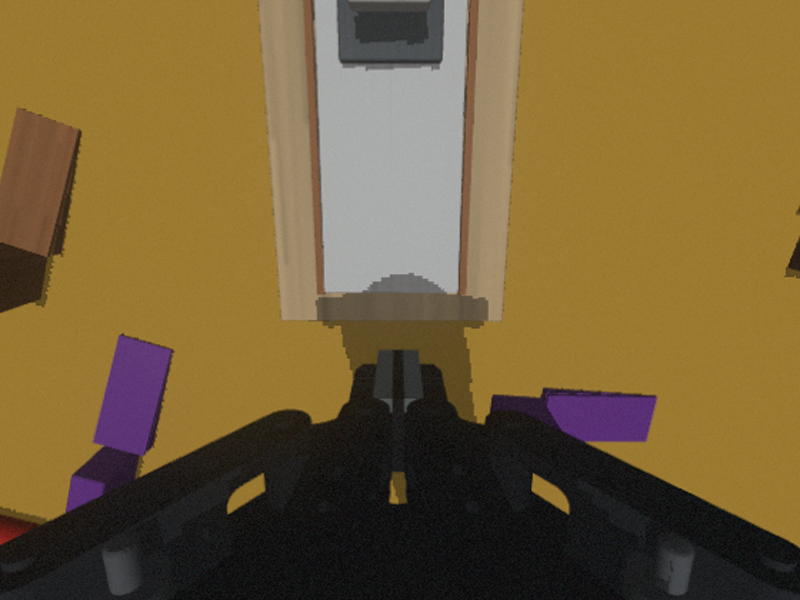

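Run:
```python
from h import *
T=np.load("T1.npy")
f=lambda x,y,z:at_z("wrist",(x+.5)*.7-.5,(y+.5)*.7-.5,z,T)
for n,a,b,z in(("board near",(281,320),(503,320),.018),("sole near",(324,293),(459,293),.034),("foot low",(339,64),(443,64),.032),("board far",(259,3),(523,3),.018),("strips",(306,3),(479,3),.022)):
    A,B=f(*a,z),f(*b,z);print(n,((A+B)/2).round(4),np.linalg.norm(A-B).round(4),np.degrees(np.arctan2(A[0]-B[0],A[1]-B[1])).round(2))
```

```text
board near [0.4451 0.0188 0.018 ] 0.16 2.94
sole near [0.4695 0.0176 0.034 ] 0.0908 2.94
foot low [0.6092 0.0102 0.032 ] 0.0616 2.93
board far [0.645  0.0084 0.018 ] 0.1583 2.92
strips [0.6437 0.0076 0.022 ] 0.1024 2.93
```

Run:
```python
from h import *
t=robot.current_time_s()
o=[180,0,-2.94]
print(robot.tip_reach)
robot.line_to([0.4797,0.0167,0.065],o,velocity=.15)
r=robot.line_to([0.4797,0.0167,0.034],velocity=.02,f_stop=22)
p=robot.current_tool_pos();print(r,p,robot.current_contact_force())
robot.line_to([p[0],p[1],0.10],velocity=.15)
robot.move_to([0.40,0.285,0.20],[180,0,-20])
T=tool_T()@vision.calibration("wrist")["T_tool_cam"]; np.save("T2.npy",T)
im=vision.grab_frame("wrist");save(im,"w2")
for l in ("wedge","wedge_grip"):print(l,[(np.round(d["rect"]).tolist(),round(d["p"],2)) for d in recognise(l,"wrist")[:3]])
a=vision.grab_frame("side")[180:280,140:320];
cv2.imwrite("pics/w2c.png",np.vstack([cv2.resize(im[:,:,::-1],(480,360)),cv2.resize(a[:,:,::-1],(480,240),interpolation=cv2.INTER_CUBIC)]))
print(robot.current_time_s()-t,robot.current_time_s())
```

```text
0.017
True [0.47937495 0.01676457 0.04114564] [-0.52819935  0.25047502  4.59570029]
wedge [([245.0, 61.0, 46.0, 121.0], 0.91)]
wedge_grip [([336.0, 199.0, 44.0, 140.0], 0.89), ([248.0, 63.0, 45.0, 122.0], 0.73)]
4.066700000000001 8.0417
```

View pics/w2c.png

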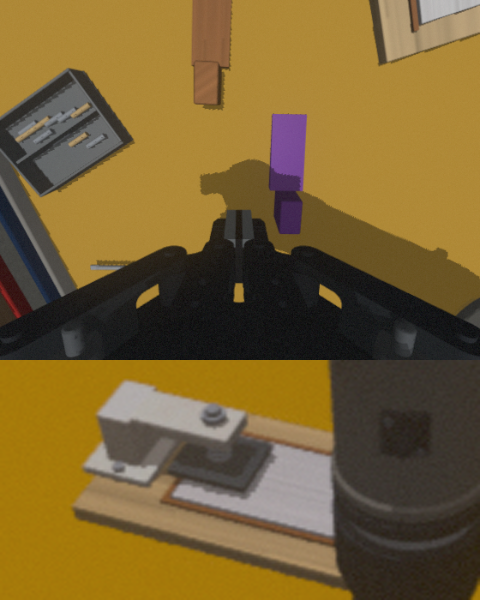

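Run:
```python
import cv2
a=cv2.imread("pics/w2.png")[0:130,190:310];cv2.imwrite("pics/w2z.png",cv2.resize(a,(540,585),interpolation=cv2.INTER_CUBIC))
```

```text
(no output)
```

View pics/w2z.png

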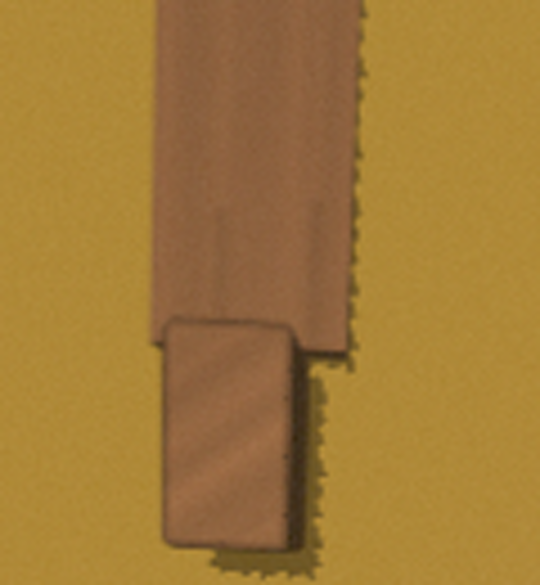

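Run:
```python
from h import *
T=np.load("T2.npy")
f=lambda x,y,z:at_z("wrist",190+(x+.5)/4.5-.5,(y+.5)/4.5-.5,z,T)
Q=np.array([f(*p,.05) for p in((164,319),(298,325),(287,550),(164,546))]);print(Q.mean(0),np.linalg.norm(Q-np.roll(Q,-1,0),axis=1))
ax=(Q[0]+Q[1]-Q[2]-Q[3]);print(np.degrees(np.arctan2(ax[1],ax[0])))
for z in(.0138,.018):
  A,B=f(150,343,z),f(348,352,z);print(z,((A+B)/2),np.linalg.norm(A-B),np.degrees(np.arctan2(*(A-B)[:2][::-1]))-90)
# in the first wrist image: left blade tip corners, and edges
T=np.load("T1.npy")
g=lambda x,y,z:at_z("wrist",(x+.5)*.7-.5,(y+.5)*.7-.5,z,T)
for zt,zb in((.003,.0138),(.018,.018)):
  a,b,c=g(18,109,zt),g(80,129,zt),g(47,256,zb);print(zt,(a+b)/2,np.linalg.norm(a-b),np.linalg.norm(b-c),np.degrees(np.arctan2(*(b-c)[:2][::-1])))
```

```text
[0.49184163 0.28267847 0.05      ] [0.02401774 0.03900225 0.02297262 0.03919785]
-23.5045316301566
0.0138 [0.51014095 0.27513117 0.0138    ] 0.040363517258681834 -22.483487681722735
0.018 [0.50951119 0.27493227 0.018     ] 0.03981804297081834 -22.48348768172275
0.003 [0.59293715 0.23998064 0.003     ] 0.04017140412019366 0.09074131016367833 -23.433691813371436
0.018 [0.59080342 0.22926986 0.018     ] 0.03830470498062496 0.09075028289182678 -27.807571945716685
```

Run:
```python
from h import *
g=[0.4918,0.2825];o=[180,0,-23.2]
fingers.gripper_to(0.75,force=80)
robot.move_to([*g,0.11],o)
robot.line_to([*g,0.026],velocity=.08,f_stop=8)
print(robot.current_tool_pos(),robot.current_contact_force())
fingers.gripper_to(0.0,force=80)
print(robot.current_finger_gap(),robot.current_gripper_force(),robot.current_contact_force(),robot.current_tool_pos())
robot.line_to([*g,0.10],velocity=.1)
a=np.radians(-2.94);ax=np.array([np.cos(a),np.sin(a)]);bo=np.array([.5995,.0105])
robot.move_to([*(bo-.150*ax),0.10],[180,0,-2.94])
print(robot.current_contact_force(),robot.current_finger_gap())
T=tool_T()@vision.calibration("wrist")["T_tool_cam"]; np.save("T3.npy",T)
im=vision.grab_frame("wrist");save(im,"w3")
cv2.imwrite("pics/w3c.png",cv2.resize(im[:,:,::-1],(800,600),interpolation=cv2.INTER_CUBIC))
print(robot.current_time_s())
```

```text
[0.49228662 0.28292241 0.02662652] [ 0.40587071 -0.25018439  0.47620522]
0.2744842460484869 78.54899883270264 [-0.79641274 -1.17389108  2.81975066] [0.49217041 0.28292264 0.02658449]
[ 0.27934622 -0.04978519 -0.51049761] 0.27382125976434346
12.8667
```

View pics/w3c.png

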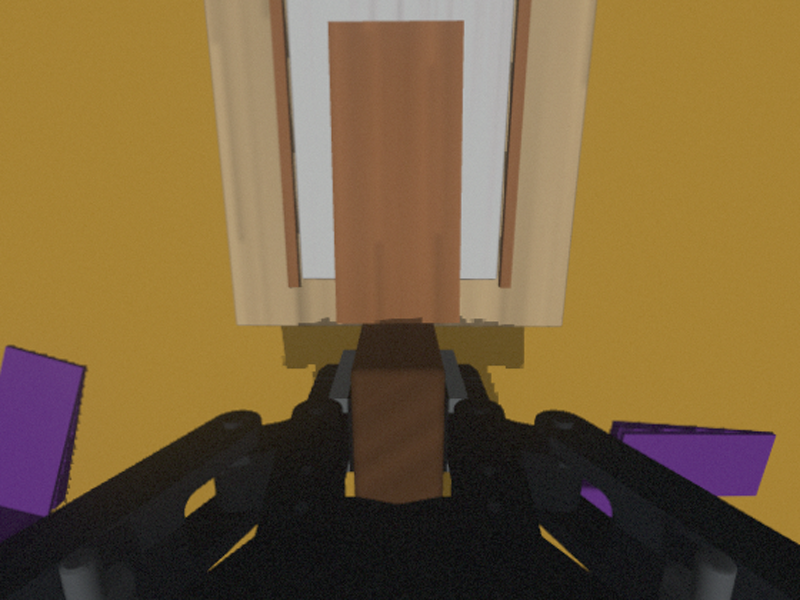

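```bash
cat > ins.py <<'E'
from h import *
a=np.radians(-2.94);ax=np.array([np.cos(a),np.sin(a)]);bo=np.array([.5995,.0098])
gx=lambda:float((np.array(robot.current_tool_pos()[:2])-bo)@ax*1000)
def F():
    fs=[]
    for _ in range(4): fs.append(robot.current_contact_force()); robot.pause(.02)
    f=np.mean(fs,0);return np.array([f[:2]@ax,f[:2]@[-ax[1],ax[0]],f[2]]).round(2)
E
python3 - <<'E'
from ins import *
o=[180,0,-2.94]
robot.line_to([*(bo-.130*ax),0.058],o,velocity=.1)
f0=F()
r=robot.line_to([*(bo-.130*ax),0.046],velocity=.01,f_stop=2.5)
z=robot.current_tool_pos()[2];print(f0,r,z,F(),robot.current_torque(),gx())
np.save("z.npy",z)
for x in (-.115,-.10,-.09,-.085,-.08):
    r=robot.line_to([*(bo+x*ax),z],velocity=.03,f_stop=12);print(x,r,round(gx(),2),F(),robot.current_tool_pos()[2],robot.current_time_s())
    if r:break
E
```

```text
[-0.17  0.64 -1.65] True 0.05052833136493753 [-0.76  0.06  5.72] [0.02068532 0.02615626 0.06394908] -130.0653906872797
-0.115 True -130.08 [-2.19 -0.66  5.01] 0.05065070457821868 14.725
```

Run:
```python
from ins import *
z=.0509
robot.line_to([*(bo-.130*ax),z],velocity=.01);print(F(),robot.current_tool_pos())
for x in (-.122,-.115,-.10,-.09,-.085,-.08):
    r=robot.line_to([*(bo+x*ax),z],velocity=.02,f_stop=12);print(x,r,round(gx(),2),F(),robot.current_tool_pos()[2],robot.current_time_s())
    if r:break
```

```text
[-1.46 -0.25  3.  ] [0.46970649 0.01649047 0.05093369]
-0.122 False -122.84 [-3.6  -0.2   6.13] 0.05090864917074756 15.6667
-0.115 False -115.77 [-3.39 -0.59  5.78] 0.050919399336283463 16.2333
-0.1 False -101.0 [-4.81 -0.27  6.18] 0.05093339480526649 17.2
-0.09 False -90.73 [-3.62 -0.74  5.42] 0.050944977476142454 17.9167
-0.085 False -85.67 [-3.3  -0.45  5.44] 0.050955829659726705 18.3833
-0.08 False -80.67 [-3.36 -0.7   5.35] 0.05095775213139 18.85
```

Run:
```python
from ins import *
z=.0513
for x in np.arange(-.079,-.0439,.0025):
    r=robot.line_to([*(bo+x*ax),z],velocity=.015,f_stop=12);f=F();print(round(x,4),r,round(gx(),2),f,robot.current_tool_pos()[2].round(5),robot.current_time_s())
    if r or f[0]<-7:break
```

```text
-0.079 False -79.62 [-3.4  -0.05  4.  ] 0.05109 19.1667
-0.0765 False -75.92 [-0.49  0.22  0.46] 0.05113 19.55
-0.074 False -73.75 [-0.24 -0.07  0.41] 0.05123 19.9333
-0.0715 False -71.2 [-0.61 -0.16 -0.11] 0.05125 20.3167
-0.069 False -68.72 [-0.64  0.57 -0.44] 0.05127 20.7
-0.0665 False -66.21 [-0.05 -0.55 -0.85] 0.0513 21.0833
-0.064 False -63.73 [-0.06 -0.1  -0.28] 0.05129 21.4667
-0.0615 False -61.24 [-0.33  0.18 -0.29] 0.05129 21.85
-0.059 False -59.16 [-2.07 -0.15  0.64] 0.05126 22.2333
-0.0565 False -57.54 [-5.18 -0.5   3.93] 0.05121 22.6167
-0.054 False -55.21 [-5.33 -0.65  4.12] 0.05122 23.0
-0.0515 False -53.0 [-6.53 -0.21  4.58] 0.05121 23.3833
-0.049 False -50.76 [-7.   -0.58  5.19] 0.05124 23.7667
-0.0465 False -48.56 [-7.72 -0.2   5.99] 0.05122 24.15
```

Run:
```python
from ins import *
z=.0513
for x in (-.044,-.0420):
    r=robot.line_to([*(bo+x*ax),z],velocity=.015,f_stop=12);f=F();print(round(x,4),r,round(gx(),2),f,robot.current_tool_pos()[2].round(5),robot.current_time_s(),robot.current_finger_gap())
T=tool_T()@vision.calibration("wrist")["T_tool_cam"]
w=vision.grab_frame("wrist");s=vision.grab_frame("side")[160:300,150:330]
cv2.imwrite("pics/fin.png",np.vstack([cv2.resize(w[:200,120:440,::-1],(480,300),interpolation=cv2.INTER_CUBIC),cv2.resize(s[:,:,::-1],(480,300),interpolation=cv2.INTER_CUBIC)]))
```

```text
-0.044 False -46.32 [-8.37  0.    6.29] 0.05122 24.5333 0.2704455163506156
-0.042 False -44.61 [-8.61 -0.28  7.35] 0.05123 24.8833 0.2742004133268616
```

View pics/fin.png

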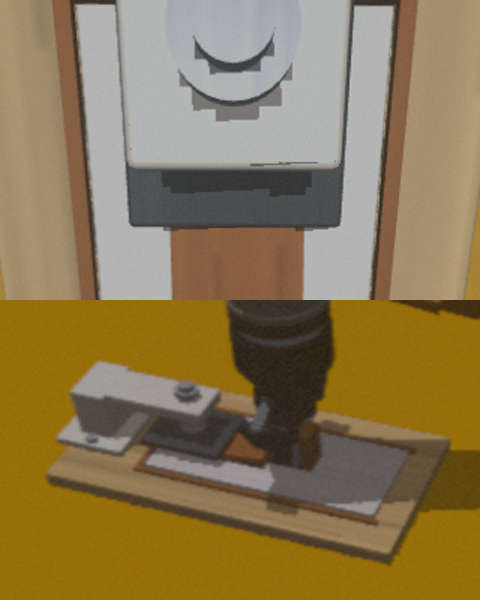

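Run:
```python
from ins import *
robot.pause(1.0);print(gx(),F(),robot.current_tool_pos()[2],robot.current_finger_gap())
print(workorder.close_job(),robot.current_time_s())
```

```text
-44.594483356169135 [-9.24 -0.17  6.67] 0.051221719757292165 0.27071890257722814
the job is handed in; nothing more can be done
the job is handed in; nothing more can be done
```

I pressed the sole plate flat. The wedge is in straight under the foot, still gripped and holding at about 9 N, which I estimate lifts the foot roughly 1.9 mm. The job is handed in, at about 26 s on the robot's clock.

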